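Show the forked tube's cut end to the inspection camera

TASK

Pick the fork-ended square tube out of the offcut tray and hold it up in the air in front of the inspection camera: the forked end pointing straight into the lens, the tips of the fork about 100 mm from the glass and centred on the lens, the tube level and the same way up as it lay. Finish while still holding it there, motionless and touching nothing but the gripper; leave the other offcuts in the tray, and do not knock the camera or disturb the can, tape measure and hammer on the bench.

Things in the scene. Friction and masses are not known exactly. Their poses are not given: they have to be found in the camera images.
- tube_mid (a point): the fork-ended tube: square steel tube 40 x 40 mm, 110 mm long, 4 mm walls, about 0.4 kg. At one end its top and bottom walls are cut away for 30 mm, leaving two side ears like a fork; the other end is square. It lies flat on the tray floor. Point at its centre, 20 mm above its underside; x along the tube to the fork, z up, y across
- fork_tip (a point): the middle of the fork end of that tube: between the tips of the two ears, 55 mm along x from its centre; same axes
- lens (a point): centre of the front glass of the inspection camera: black 52 mm square body, 42 mm silver lens barrel, clamped by friction on an 18 mm steel post 300 mm tall. It looks level along this point's own -x (z up, y across). The camera reaches 130 mm back from the glass (+x, to the post) and 26 mm above and below. Lens height differs from job to job: 170 to 250 mm above the bench
- tray: open wooden offcut tray, 300 (x) x 280 (y) x 40 mm high, walls and floor 5 mm, fixed to the bench; origin at the centre of its underside
- plain_mid (a point): plain offcut of the same 40 x 40 mm square tube, 90 mm long, both ends cut square; point at its centre, x along it
- channel_mid (a point): offcut of thin U channel, 105 long x 45 wide x 33 mm high, open upwards; point at its centre, x along it
- angle_mid (a point): offcut of angle section, 110 long, legs 40 x 40 mm, 4 mm thick, one leg flat and one upright; point at the middle of its outline, 20 mm up, x along it
- can_mid (a point): bare aluminium can, 60 mm diameter, 120 mm high, standing on the bench; point half-way up
- tape_mid (a point): black tape measure, 72 x 38 x 60 mm high, standing on the bench; point at its centre
- hammer_mid (a point): hammer lying on the bench; point on its handle line, near the middle of its length
- tube: the fork-ended tube as a whole; origin at the centre of its underside, axes as its centre point
- camstand: the camera stand with the camera; origin on the bench straight below the lens glass, x pointing backwards from the lens to the post (post axis at x = 120 mm), grey foot 130 x 100 x 12 mm centred at x = 100 mm
Mind the look-alikes: they are no part of the job. What is shaped like the part that bears plain_mid but brown is not meant. Leave any orange look-alike of the tube alone.

How it is judged (in metres and radians):
On the way:
1. the fork-ended tube is lifted clear of the tray in the gripper (height (world z) of tube_mid above 0.09 m and contact force between the fingers and tube above 2 N), for 0.2 s.
At the end, for the whole second after the job is handed in: Tube held at rest, touching only the gripper; middle of the fork end 75 to 125 mm before the glass, within 15 mm of the lens axis sideways and in height; tube in line with the lens axis, fork towards it, and upright, within 0.15 rad; the other three offcuts in the tray (contact force between the fingers and tube above 2 N and x of fork_tip in the frame of lens between -0.125 and -0.075 m and y of fork_tip in the frame of lens between -0.015 and 0.015 m and z of fork_tip in the frame of lens between -0.015 and 0.015 m and x of tube_mid in the frame of lens below -0.125 m and angle between the x axis of tube_mid and the x axis of lens, either way round below 0.15 rad and angle between tube_mid's own z axis and vertical below 0.15 rad and linear speed of tube below 0.02 m/s and angular speed of tube below 0.15 rad/s and contact force between tube and tray below 0.1 N and contact force between tube and camstand below 0.1 N and x of plain_mid in the frame of tray between -0.15 and 0.15 m and y of plain_mid in the frame of tray between -0.14 and 0.14 m and height (world z) of each of plain_mid, channel_mid, angle_mid below 0.06 m and x of channel_mid in the frame of tray between -0.15 and 0.15 m and y of channel_mid in the frame of tray between -0.14 and 0.14 m and x of angle_mid in the frame of tray between -0.15 and 0.15 m and y of angle_mid in the frame of tray between -0.14 and 0.14 m); the arm keeps its last pose, push and grip.
It fails at once if the inspection camera is shifted by more than 8 mm or struck by the tube or the arm with more than 15 N (distance of lens from where it was at the start of the episode above 0.008 m or contact force between camstand and anything else above 15 N).
It fails at once if the can, tape measure or hammer is moved by more than 30 mm (distance of any of can_mid, tape_mid, hammer_mid from where it was at the start of the episode above 0.03 m).
It also fails if it takes over 38 s, if anything falls off the work surface, if the arm or the gripper's body presses on something with over 40 N, if the wrist force passes 120 N, or if a joint passes its speed limit or range.

ROBOT

A 6-joint arm with a two-finger parallel gripper is mounted at the origin on the work surface. World frame = base frame: x ahead of the robot, y to its left, z up, the work surface at z = 0. Lengths are in m, angles in degrees, forces in N, time in s.
With the tool pointing down it reaches from about 0.35 to 0.975 m from the base axis. Payload 4.9 kg.
Tool frame: the origin (TCP) lies midway between the tips of the shut fingers; the grasp point (between the pads) lies 19 mm behind it; z points along the fingers, y is the line along which they close (so a half turn about z gives the same grasp; the last joint's range is limited). The gripper opens to 85 mm and grips with 20 to 120 N. Pads are 22 mm wide; open, the fingers measure 114 mm over their backs; the gripper's body (76 mm by 85 mm) begins 54 mm behind the grasp point. The pads swing forward as they close: fully open they stand 13 mm farther back than shut.
Start: joints at [64.458, 3.019, 92.412, -0, 84.569, -6.818], TCP at [0.201, 0.592, 0.231] pointing down, gripper open.
Joint ranges: [-172.51, 172.51], [-57.92, 126.97], [3.15, 148.05], [-58.71, 238.71], [5.1, 150.11], [-179.66, 179.66]. Speed limits (degrees/s): [147.25, 147.25, 180, 180, 180, 180].

INTERFACE

Orientations are given as [roll, pitch, yaw] about the fixed x, y, z axes, in that order (R = Rz(yaw) Ry(pitch) Rx(roll)).
In Python, from workcell import sense, get_image, sign_off gives the robot as it stands. The module is installed in compiled form; this text tells all that it offers.
- The arm moves only by the tool send_rows, never from a script. Its argument "steps" is a list of rows, each a list of 3 entries, a list of its own where there are three numbers: the opening, from 0 (shut) to 1 (fully open), then the shift along the tool's x, y, z in m, then the turn, a rotation vector about the tool's x, y, z in rad. In form: [[hand, [tx, ty, tz], [ax, ay, az]], ...]. A call has 1 to 10 rows; each row is the pose to reach, as a shift and turn from the pose commanded when the call began, along the tool's axes at that moment; what a row does not reach only later rows make up. A row lasts 1/10 s, in which the tool goes at most 50 mm and 8.59 degrees, less where a joint would pass 70% of its speed; a pose out of reach is approached as far as the arm can. A call with a gripper value outside its range is refused whole. The fingers move at their own pace and stop on an object; the grip force is fixed at half the most. Time passes only in rows, so rows that repeat a pose let the fingers close. It gives the time, the measured TCP pose, the force, the opening and the grip force at its end, in the units of the state.
- sense(): the state, without advancing time (a new reading comes with each control period).
- get_image(name): name is "scene" or "top" or "wrist"; returns a dict with "pixels" (420x560x3 uint8, blue, green, red), "fx", "fy", "cx", "cy" (pixels), "eye" and "rotation" of the camera in the world; the wrist camera has in their place "T_tool_cam" (4x4, takes a point from camera to tool coordinates, whose origin is the TCP and whose axes are the flange's). Camera axes: x right, y up, looking along -z (the intrinsics and any distortion apply to the point x, -y, -z); pixel columns grow to the right and rows downward; lengths in m; the calibration is good to about 2 mm. A picture is of the moment at which its call begins: read the wrist's pose just before it. There is no depth.
- sign_off(): hands the job in; it is judged then, once.
The state is a dict: "clock": time; "q": joint angles; "dq": joint speeds; "joint_efforts": joint torques, N m; "ee_pos": TCP position; "orientation": TCP orientation; "contact_force": force on the tool from outside, world axes, zero at the start; "torque": the same for the moment, N m; "gripper_width": opening from 0.0 (shut) to 1.0 (fully open); "finger_force": force on a finger pad.
Only numpy, scipy, OpenCV 4.12 (cv2) and the standard library are available. Lean on these libraries where they do the work, as an engineer would, in place of code of your own. Each camera call takes 0.05 s, during which the arm holds its last target. There are 200 camera calls.

## Working session

There is one attempt and no reset: what is moved stays moved. The work goes in short steps, Python scripts to look and compute and a tool call to move; the robot and the scene stay as the last step left them, time stands still between calls to the robot, and variables do not carry over. Pictures are saved under pics/ and viewed, at most 10 in all, crops included, and the job is handed in when it is done.

Besides the shell and the picture viewer there is one more tool, called after "Call:" as name(argument=value, ...) on one line, values as JSON. send_rows: Moves the arm, as the interface text tells. Its arguments: {"type":"object","properties":{"steps":{"type":"array"}},"required":["steps"]}

```bash
mkdir -p pics; cat > h.py <<'E'
import numpy as np, cv2
from scipy.spatial.transform import Rotation as R
from workcell import sense, get_image, sign_off
def ray(im,px,T=None):
    d=np.array([(px[0]-im["cx"])/im["fx"],-(px[1]-im["cy"])/im["fy"],-1.])
    return np.array(im["eye"]),np.array(im["rotation"])@d
def onz(im,px,z):
    e,d=ray(im,px); return e+d*(z-e[2])/d[2]
def tri(a,pa,b,pb):
    e,d=ray(a,pa);f,g=ray(b,pb)
    s=np.linalg.lstsq(np.c_[d,-g],f-e,rcond=None)[0]
    p,q=e+s[0]*d,f+s[1]*g
    return (p+q)/2,np.linalg.norm(p-q)
def load(n):
    return np.load(n,allow_pickle=True).item()
E
python3 - <<'E'
from h import *
for n in("scene","top"):
    im=get_image(n); np.save(n+".npy",im); cv2.imwrite(f"pics/{n}.png",im["pixels"])
    print({k:v for k,v in im.items() if k!="pixels"})
print(sense())
E
```

```text
{'fx': 426.20861246207807, 'fy': 426.20861246207807, 'cx': 269.5798905844918, 'cy': 210.45688841497056, 'eye': array([ 1.27451004, -0.35908719,  0.84394083]), 'rotation': array([50.84329721, -0.32218621, 61.95093139])}
{'fx': 460.0343386247586, 'fy': 460.0343386247586, 'cx': 280.5931556561767, 'cy': 210.49434311237104, 'eye': array([0.41332926, 0.04126221, 1.22478945]), 'rotation': array([  6.0602437 ,   0.12226642, -90.70460029])}
{'clock': 0.1, 'q': array([ 6.44570049e+01,  3.05511053e+00,  9.24832237e+01, -2.49895052e-03,
        8.45675723e+01, -6.81650595e+00]), 'dq': array([-0.02467429, -0.08323221, -0.14185561,  0.04647465,  0.19742862,
        0.04535315]), 'joint_efforts': array([-1.44242513e-04, -3.94900274e+01, -3.71365535e+01, -7.36890433e-05,
        3.95922514e-03, -1.64724707e-05]), 'ee_pos': array([0.20041093, 0.59141456, 0.2301787 ]), 'orientation': array([-1.79894547e+02, -1.01003337e-02,  1.61273740e+02]), 'contact_force': array([-1.1117925 , -0.99095038, -0.62609266]), 'torque': array([ 0.02548737, -0.00860478,  0.01904916]), 'finger_force': 0.0, 'gripper_width': 1.0036855747390208}
```

View pics/scene.png

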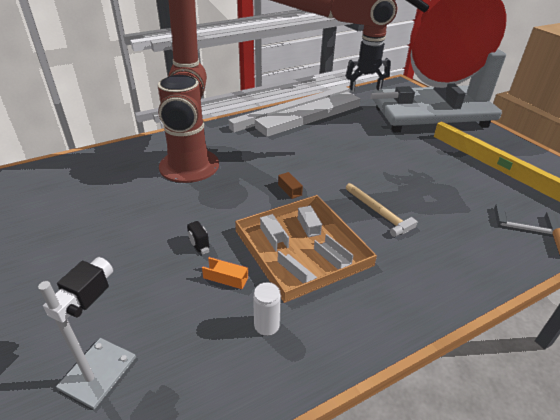

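View pics/top.png

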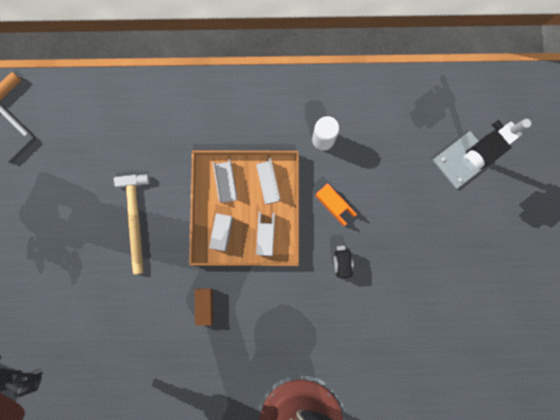

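The scene view shows the tray with four grey offcuts, with the camera at (85,285). In the top view the candidates are: grey piece with a notch (265,235), plain grey (221,232), channel (225,182), angle (268,182), orange fork look-alike (336,205) and brown plain (203,306). I choose (265,235) and will check it in a close crop.

```bash
python3 - <<'E'
import re
s=open('h.py').read().replace('np.array(im["rotation"])@d','R.from_euler("xyz",im["rotation"],degrees=True).as_matrix()@d'); open('h.py','w').write(s)
from h import *
t=load("top.npy");s=load("scene.npy")
a=cv2.resize(t["pixels"][195:270,185:305],None,fx=6.6,fy=6.6,interpolation=cv2.INTER_CUBIC)[:290]
a=cv2.resize(t["pixels"][205:265,205:285],None,fx=5,fy=5,interpolation=cv2.INTER_CUBIC)
b=cv2.resize(t["pixels"][110:170,455:535],None,fx=5,fy=5,interpolation=cv2.INTER_CUBIC)
c=cv2.resize(s["pixels"][250:325,35:135],None,fx=4,fy=4,interpolation=cv2.INTER_CUBIC)
d=cv2.resize(s["pixels"][200:275,250:350],None,fx=4,fy=4,interpolation=cv2.INTER_CUBIC)
cv2.imwrite("pics/crop.png",np.vstack([np.hstack([a,b]),np.hstack([c,d])]))
for p in[(190,151),(299,151),(299,266),(190,266)]: print(onz(t,p,0.04))
print(onz(t,(265,235),.045))
print(tri(t,(473,158),s,(104,267)))
E
```

```text
[0.69928174 0.27828958 0.04      ]
[ 0.69561479 -0.00801633  0.04      ]
[ 0.39583607 -0.0030631   0.04      ]
[0.39925633 0.27573974 0.04      ]
[0.47590975 0.08300479 0.045     ]
(array([ 0.6274963 , -0.37338716,  0.24350553]), np.float64(0.006384586323250846))
```

View pics/crop.png

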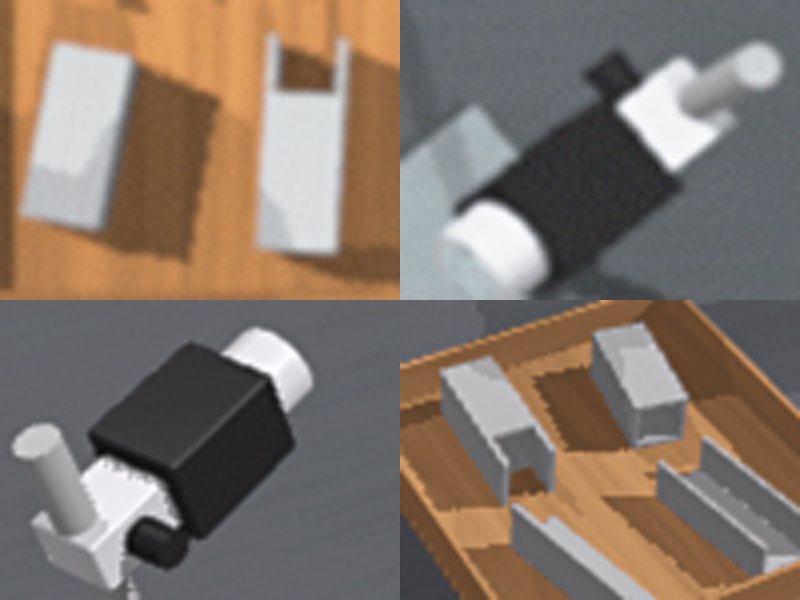

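The upper-left crop confirms it: the grey tube on the right has two ears at its upper end, tips near top px (259.4,212.2) and (273.6,212.6), so the fork points to world +x. The other crops show the camera body, barrel and post clearly.

```bash
python3 - <<'E'
from h import *
t=load("top.npy");s=load("scene.npy")
A=lambda x,y:(205+(x+.5)/5-.5,205+(y+.5)/5-.5)
B=lambda x,y:(455+(x+.5)/5-.5,110+(y+.5)/5-.5)
C=lambda x,y:(35+(x+.5)/4-.5,250+(y-300+.5)/4-.5)
e1,e2,b1,b2=[onz(t,A(*p),.045) for p in((270,35),(345,37),(258,246),(338,252))]
print("tips",e1,e2,"back",b1,b2, "w",np.linalg.norm(e1-e2),np.linalg.norm(b1-b2),"len",np.linalg.norm((e1+e2-b1-b2)/2))
v=(e1+e2-b1-b2)[:2];print("mid",(e1+e2+b1+b2)/4,"yaw",np.degrees(np.arctan2(v[1],v[0])))
print("post",onz(t,B(757,66),.3),onz(s,C(38,440),.3))
# body top corners: back-left(-y... ), front
for n,p,q in(("backpost side A",(680,185),(175,470)),("backB",(585,100),(90,437)),("frontB",(455,207),(193,343)),("frontA",(556,290),(267,377))):
    print(n,tri(t,B(*p),s,C(*q)))
# large crop of lens region
b=cv2.resize(t["pixels"][130:180,450:510],None,fx=10,fy=10,interpolation=cv2.INTER_CUBIC)
cv2.imwrite("pics/lens.png",b)
E
```

```text
tips [0.53644963 0.09898168 0.045     ] [0.53492866 0.06031555 0.045     ] back [0.42818125 0.10589636 0.045     ] [0.42462771 0.06506934 0.045     ] w 0.03869603830422315 0.0409813751808081 len 0.10944029226550986
mid [0.48104681 0.08256573 0.045     ] yaw -3.0558719261944596
post [ 0.68479643 -0.63053544  0.3       ] [ 0.68480075 -0.46519756  0.3       ]
backpost side A (array([ 0.65755301, -0.49276024,  0.30393075]), np.float64(0.17690218795918297))
backB (array([ 0.67461224, -0.4885606 ,  0.32006147]), np.float64(0.10075427021898825))
frontB (array([ 0.63450422, -0.440398  ,  0.31453261]), np.float64(0.09666110578062723))
frontA (array([ 0.6184603 , -0.44600819,  0.300062  ]), np.float64(0.17389055139753753))
```

View pics/lens.png

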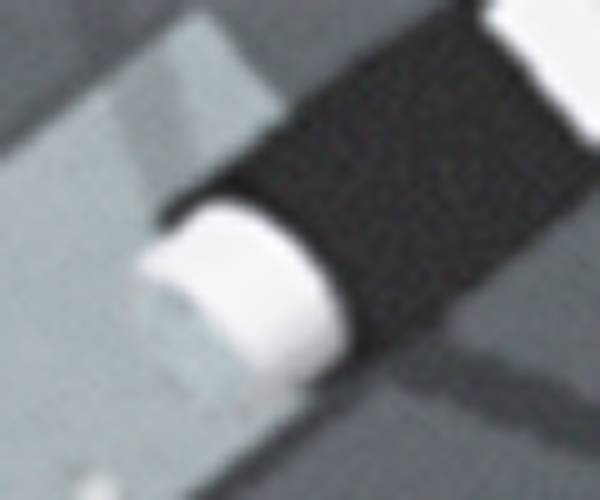

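The crop shows the silver barrel, with the glass facing down-left and centred near top px (470,163). My crop offset for the top view was off by 400; I'll redo the numbers.

```bash
python3 - <<'E'
from h import *
t=load("top.npy");s=load("scene.npy")
B=lambda x,y:(455+(x-400+.5)/5-.5,110+(y+.5)/5-.5)
C=lambda x,y:(35+(x+.5)/4-.5,250+(y-300+.5)/4-.5)
P=onz(t,B(757,66),.3);Q=onz(s,C(38,440),.3);print("post",P,Q)
c=[]
for n,p,q in(("backA",(680,185),(175,470)),("backB",(585,100),(90,437)),("frontB",(455,207),(193,343)),("frontA",(556,290),(267,377))):
    r=tri(t,B(*p),s,C(*q));print(n,r);c.append(r[0])
v=((c[2]+c[3])-(c[0]+c[1]))[:2]/2;print("body len",np.linalg.norm(v),"yaw",np.degrees(np.arctan2(v[1],v[0])))
P=(P+Q)/2;v/=np.linalg.norm(v);print("lens",P[:2]+.12*v, "z",np.mean([x[2] for x in c])-.026, "front body from post",((c[2]+c[3])[:2]/2-P[:2])@v,((c[2]+c[3])[:2]/2-P[:2])@[-v[1],v[0]],((c[0]+c[1])[:2]/2-P[:2])@[-v[1],v[0]])
print("glass",[onz(t,(450+(x-.5)/10,130+(y-.5)/10),.225) for x,y in((200,335),(137,268),(300,383))])
E
```

```text
post [ 0.6869272  -0.46593074  0.3       ] [ 0.68480075 -0.46519756  0.3       ]
backA (array([ 0.65536458, -0.44136422,  0.24028797]), np.float64(0.03742298017239199))
backB (array([ 0.67847314, -0.42944248,  0.27428037]), np.float64(0.0427838325546119))
frontB (array([ 0.63339024, -0.37811092,  0.26652954]), np.float64(0.04953142715456099))
frontA (array([ 0.61096442, -0.39069759,  0.23377404]), np.float64(0.032317461986465006))
body len 0.0678432921586518 yaw 131.2604875998325
lens [ 0.60672596 -0.37535786] z 0.2277179795122651 front body from post 0.10300973173964391 -0.0056491451863759055 -0.005649145186375902
glass [array([ 0.61868517, -0.37717293,  0.225     ]), array([ 0.63391389, -0.3640959 ,  0.225     ]), array([ 0.60765102, -0.39860164,  0.225     ])]
```

```bash
python3 - <<'E'
from h import *
t=load("top.npy");s=load("scene.npy")
B=lambda x,y:(455+(x-400+.5)/5-.5,110+(y+.5)/5-.5)
C=lambda x,y:(35+(x+.5)/4-.5,250+(y-300+.5)/4-.5)
P=(onz(t,B(757,66),.3)+onz(s,C(38,440),.3))/2
c=[]
for n,p,q in(("backA",(680,185),(90,437)),("backB",(585,100),(175,470)),("frontB",(455,207),(267,377)),("frontA",(556,290),(193,343))):
    r=tri(t,B(*p),s,C(*q));print(n,r);c.append(r[0])
v=((c[2]+c[3])-(c[0]+c[1]))[:2]/2;print("body len",np.linalg.norm(v),"yaw",np.degrees(np.arctan2(v[1],v[0])))
v/=np.linalg.norm(v);m=(c[2]+c[3])[:2]/2-P[:2]
print("widths",np.linalg.norm(c[0]-c[1]),np.linalg.norm(c[2]-c[3]))
print("yaw post->front",np.degrees(np.arctan2(m[1],m[0])),np.linalg.norm(m))
u=m/np.linalg.norm(m);print("lens",P[:2]+.12*v,P[:2]+.12*u, "z",[x[2]-.026 for x in c])
E
```

```text
backA (array([ 0.64761142, -0.45274275,  0.25743899]), np.float64(6.374904490660258e-05))
backB (array([ 0.6854226 , -0.41905707,  0.25557264]), np.float64(0.007302529850011304))
frontB (array([ 0.64022707, -0.36850052,  0.2465876 ]), np.float64(0.015868000754120853))
frontA (array([ 0.60334008, -0.40101458,  0.25209251]), np.float64(0.0032303131451847608))
body len 0.0679457200298379 yaw 131.17569018057048
widths 0.05067438745894789 0.04947846342222812
yaw post->front 128.414748370447 0.10313100398299917
lens [ 0.60685955 -0.37524083] [ 0.61130203 -0.37154013] z [np.float64(0.23143898986507186), np.float64(0.22957263988075086), np.float64(0.22058760122293644), np.float64(0.22609250634218267)]
```

```bash
cat >> h.py <<'E'
def go(pos,yaw):
    s=sense();M=R.from_euler("xyz",s["orientation"],degrees=True)
    D=M.inv()*R.from_euler("xyz",[180,0,yaw],degrees=True)
    print("shift",np.round(M.inv().apply(np.array(pos)-s["ee_pos"]),4),"turn",np.round(D.as_rotvec(),4),"pos",s["ee_pos"],s["orientation"],"t",s["clock"])
E
python3 -c "
from h import *
go([.46,.083,.20],177)"
```

```text
shift [-0.4091 -0.3981  0.0308] turn [-0.0018 -0.0004 -0.2745] pos [0.20041093 0.59141456 0.2301787 ] [-1.79894547e+02 -1.01003337e-02  1.61273740e+02] t 0.1
```

Call:
send_rows(steps=[[1,[-0.04,-0.04,0.003],[0,0,-0.027]],[1,[-0.08,-0.08,0.006],[0,0,-0.055]],[1,[-0.12,-0.12,0.009],[0,0,-0.08]],[1,[-0.16,-0.155,0.012],[0,0,-0.11]],[1,[-0.2,-0.195,0.015],[0,0,-0.137]],[1,[-0.235,-0.23,0.018],[0,0,-0.16]],[1,[-0.27,-0.265,0.02],[0,0,-0.18]],[1,[-0.305,-0.3,0.023],[0,0,-0.21]],[1,[-0.34,-0.33,0.026],[0,0,-0.23]],[1,[-0.375,-0.365,0.028],[0,0,-0.25]]])

```text
clock: 1.1
ee_pos: [0.4279, 0.1454, 0.204]
orientation: [180.0, 0.0, 175.6]
contact_force: [1.0, 1.3, 0.7]
gripper_width: 1.005
finger_force: 0.0
```

```bash
python3 -c "
from h import *
go([.46,.083,.20],177);print(sense()['q'])"
```

```text
shift [-0.0368 -0.0597  0.004 ] turn [ 0.0002  0.0001 -0.0236] pos [0.42785651 0.14535175 0.20403271] [1.79990589e+02 6.67330337e-03 1.75649535e+02] t 1.1
[ 9.30784590e+00 -2.09555570e+01  1.16354834e+02  7.60309826e-03
  8.45920159e+01 -7.63424052e+01]
```

Call:
send_rows(steps=[[1,[-0.025,-0.04,0.003],[0,0,-0.024]],[1,[-0.025,-0.04,0.003],[0,0,-0.024]],[1,[-0.025,-0.04,0.003],[0,0,-0.024]],[1,[-0.025,-0.04,0.003],[0,0,-0.024]]])

```text
clock: 1.5
ee_pos: [0.449, 0.1062, 0.2012]
orientation: [180.0, -0.0, 177.0]
contact_force: [-0.9, -0.0, -0.4]
gripper_width: 1.001
finger_force: 0.0
```

```bash
cat >> h.py <<'E'
def wrist():
    s=sense(); im=get_image("wrist"); T=np.eye(4)
    T[:3,:3]=R.from_euler("xyz",s["orientation"],degrees=True).as_matrix();T[:3,3]=s["ee_pos"]
    W=T@np.array(im["T_tool_cam"]);im["eye"]=W[:3,3];im["rotation"]=R.from_matrix(W[:3,:3]).as_euler("xyz",degrees=True)
    return im
E
python3 - <<'E'
from h import *
im=wrist();np.save("w1.npy",im);cv2.imwrite("pics/w1.png",im["pixels"]);print({k:v for k,v in im.items() if k!="pixels"})
go([.46,.083,.20],177)
E
```

```text
{'fx': 350.68883905518743, 'fy': 350.68883905518743, 'cx': 279.5381940120664, 'cy': 212.000717869256, 'T_tool_cam': array([[ 1.08636609e-03,  9.65654276e-01,  2.59828097e-01,
         6.64135142e-02],
       [ 9.99999395e-01, -1.09367639e-03, -1.16431400e-04,
         1.52263666e-03],
       [ 1.71735376e-04,  2.59828066e-01, -9.65654880e-01,
        -1.42556504e-01],
       [ 0.00000000e+00,  0.00000000e+00,  0.00000000e+00,
         1.00000000e+00]]), 'eye': array([0.38280916, 0.11114543, 0.34377924]), 'rotation': array([-1.50207404e+01, -8.68411979e-03,  8.70796620e+01])}
shift [-0.0123 -0.023   0.0012] turn [ 0.0002 -0.0005  0.0013] pos [0.44890145 0.10655647 0.20125538] [ 1.79986802e+02 -2.59590849e-02  1.77073263e+02] t 1.55
```

View pics/w1.png

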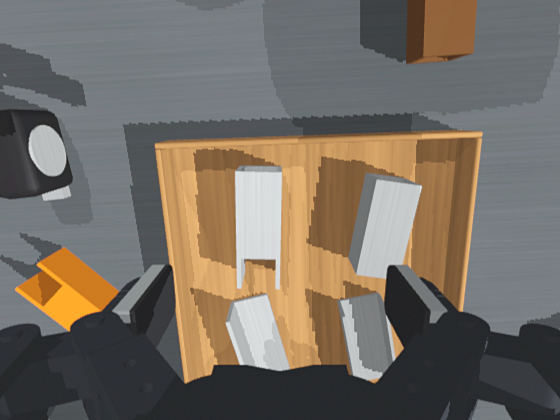

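The wrist view shows the fork tube directly below at (258,228). Its square-end corners are about (236,172) and (281,172), and the ear tips (239,288) and (279,288) point to +x. The fork choice is confirmed.

```bash
python3 - <<'E'
from h import *
im=load("w1.npy")
p=[onz(im,q,.045) for q in((236,172),(281,172),(239,288),(279,288))]
print(np.round(p,4));m=sum(p)/4;v=(p[2]+p[3]-p[0]-p[1])/2;print(m,np.linalg.norm(v),np.degrees(np.arctan2(v[1],v[0])))
go([.478,.083,.08],176.5); go([.478,.083,.012],176.5)
E
```

```text
[[0.4256 0.0717 0.045 ]
 [0.4275 0.1102 0.045 ]
 [0.5345 0.0654 0.045 ]
 [0.5365 0.1028 0.045 ]]
[0.481031   0.08753488 0.045     ] 0.10915221232956958 -3.5653068732974287
shift [-0.0303 -0.0221  0.1212] turn [ 0.0002 -0.0005  0.01  ] pos [0.44890145 0.10655647 0.20125538] [ 1.79986802e+02 -2.59590849e-02  1.77073263e+02] t 1.55
shift [-0.0303 -0.0221  0.1892] turn [ 0.0002 -0.0005  0.01  ] pos [0.44890145 0.10655647 0.20125538] [ 1.79986802e+02 -2.59590849e-02  1.77073263e+02] t 1.55
```

Call:
send_rows(steps=[[1,[-0.032,-0.019,0.03],[0,0,0.007]],[1,[-0.032,-0.019,0.07],[0,0,0.007]],[1,[-0.032,-0.019,0.11],[0,0,0.007]],[1,[-0.032,-0.019,0.145],[0,0,0.007]],[1,[-0.032,-0.019,0.17],[0,0,0.007]],[1,[-0.032,-0.019,0.187],[0,0,0.007]],[1,[-0.032,-0.019,0.187],[0,0,0.007]],[1,[-0.032,-0.019,0.187],[0,0,0.007]]])

```text
clock: 2.35
ee_pos: [0.4803, 0.0859, 0.0148]
orientation: [180.0, 0.0, 176.7]
contact_force: [-0.1, 0.9, -0.2]
gripper_width: 0.998
finger_force: 0.0
```

Call:
send_rows(steps=[[0,[0,0,0.002],[0,0,0]],[0,[0,0,0.002],[0,0,0]],[0,[0,0,0.002],[0,0,0]],[0,[0,0,0.002],[0,0,0]],[0,[0,0,0.002],[0,0,0]],[0,[0,0,0.002],[0,0,0]],[0,[0,0,0.002],[0,0,0]],[0,[0,0,0.002],[0,0,0]]])

```text
clock: 3.15
ee_pos: [0.4814, 0.085, 0.0136]
orientation: [180.0, 0.1, 176.6]
contact_force: [-1.2, 0.8, 5.5]
gripper_width: 0.458
finger_force: 62.8
```

Call:
send_rows(steps=[[0,[0,0,-0.01],[0,0,0]],[0,[0,0,-0.03],[0,0,0]],[0,[0,0,-0.06],[0,0,0]],[0,[0,0,-0.09],[0,0,0]],[0,[0,0,-0.12],[0,0,0]],[0,[0,0,-0.15],[0,0,0]],[0,[0,0,-0.18],[0,0,0]],[0,[0,0,-0.2],[0,0,0]],[0,[0,0,-0.2],[0,0,0]],[0,[0,0,-0.2],[0,0,0]]])

```text
clock: 4.15
ee_pos: [0.4797, 0.0847, 0.2113]
orientation: [-180.0, -0.1, 176.6]
contact_force: [-0.9, -0.1, -3.8]
gripper_width: 0.461
finger_force: 62.0
```

```bash
python3 - <<'E'
from h import *
u=np.array([np.cos(np.radians(130)),np.sin(np.radians(130))])
L=np.array([.609,-.373])
p=L+u*(.155+.10);go([*p,.215],130)
p=L+u*.155;go([*p,.215],130);print(sense()["finger_force"])
E
```

```text
shift [ 0.0188 -0.264  -0.0036] turn [-0.0009 -0.0013  0.8128] pos [0.4796662  0.08473021 0.21130222] [-1.79982353e+02 -8.92756866e-02  1.76569638e+02] t 4.15
shift [-0.0499 -0.3366 -0.0037] turn [-0.0009 -0.0013  0.8128] pos [0.4796662  0.08473021 0.21130222] [-1.79982353e+02 -8.92756866e-02  1.76569638e+02] t 4.15
61.99822783470154
```

Call:
send_rows(steps=[[0,[0.001,-0.015,-0.003],[0,0,0.05]],[0,[0.003,-0.045,-0.003],[0,0,0.14]],[0,[0.006,-0.08,-0.003],[0,0,0.25]],[0,[0.009,-0.115,-0.003],[0,0,0.36]],[0,[0.011,-0.15,-0.003],[0,0,0.47]],[0,[0.013,-0.185,-0.003],[0,0,0.58]],[0,[0.016,-0.22,-0.003],[0,0,0.69]],[0,[0.018,-0.25,-0.003],[0,0,0.78]],[0,[0.019,-0.264,-0.003],[0,0,0.813]],[0,[0.019,-0.264,-0.003],[0,0,0.813]]])

```text
clock: 5.15
ee_pos: [0.4444, -0.1783, 0.2132]
orientation: [-179.9, -0.2, 129.9]
contact_force: [-0.4, -0.2, -4.5]
gripper_width: 0.456
finger_force: 61.9
```

```bash
python3 - <<'E'
from h import *
im=wrist();np.save("w2.npy",im)
t=get_image("top");np.save("t2.npy",t)
s=get_image("scene");np.save("s2.npy",s)
g=[cv2.resize(s["pixels"][200:340,30:230],(400,280),interpolation=cv2.INTER_CUBIC),cv2.resize(t["pixels"][110:250,350:550],(400,280),interpolation=cv2.INTER_CUBIC)]
w=im["pixels"][:315]
cv2.imwrite("pics/v2.png",np.vstack([np.hstack(g),np.pad(w,((0,0),(120,120),(0,0)))]))
go([0,0,0],0)
E
```

```text
shift [ 0.4212 -0.2271  0.2153] turn [-2.8000e-03 -1.1000e-03  2.2703e+00] pos [ 0.44531862 -0.17643446  0.21426873] [-1.79990211e+02 -1.35443424e-01  1.30079349e+02] t 5.3
```

View pics/v2.png

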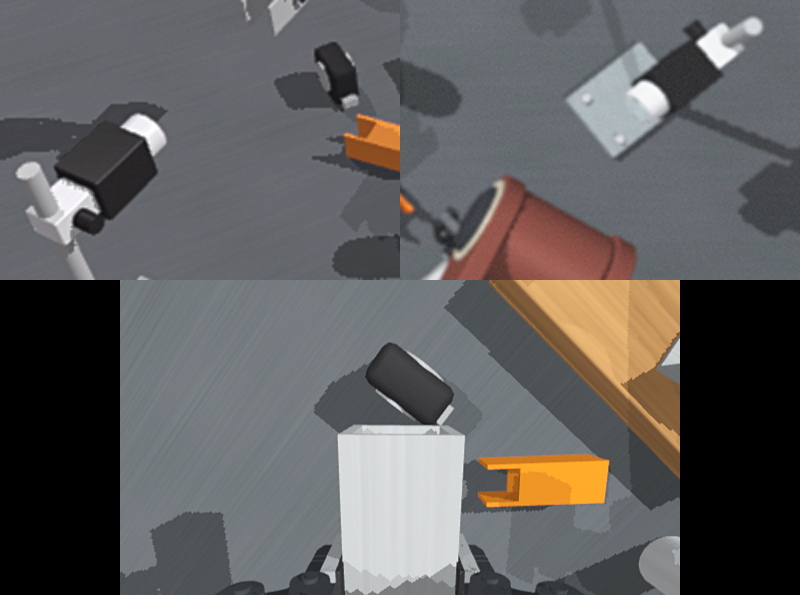

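The top pair of crops shows the camera and its foot unoccluded. The wrist image shows the tube held, with its square end nearest at wrist px (219,154)-(345,154). The wrist cannot see the lens, so I'll refine the camera axis from the foot's edges and the post.

```bash
python3 - <<'E'
from h import *
t=load("t2.npy");s=load("s2.npy")
hsv=cv2.cvtColor(t["pixels"],cv2.COLOR_BGR2HSV)
roi=np.zeros(hsv.shape[:2],np.uint8);roi[120:195,425:500]=1
m=((hsv[...,2]>110)&(hsv[...,2]<205)&(roi>0)).astype(np.uint8)
n,l,st,c=cv2.connectedComponentsWithStats(m);k=1+np.argmax(st[1:,4]);m=(l==k).astype(np.uint8)
cn=cv2.findContours(m,0,cv2.CHAIN_APPROX_NONE)[0][0]
ap=cv2.approxPolyDP(cn,2.5,True)[:,0];print(ap.tolist())
for a,b in zip(ap,np.roll(ap,-1,0)):
    A,Bq=onz(t,a,.012),onz(t,b,.012);d=(Bq-A)[:2];L=np.linalg.norm(d)
    if L>.04: print(a,b,"len",round(L,4),"dir",np.degrees(np.arctan2(d[1],d[0]))%180,A[:2],Bq[:2])
# scene: body dark mask
g=s["pixels"].max(2);roi=np.zeros(g.shape,np.uint8);roi[250:325,35:150]=1
# tube back edge from wrist, top at z=tcp+.031
w=load("w2.npy");print([onz(w,p,.2143+.0314) for p in((219,154),(345,154))])
E
```

```text
[[425, 126], [425, 182], [429, 181], [425, 184], [425, 194], [499, 193], [493, 189], [499, 184], [498, 181], [493, 182], [499, 177], [488, 169], [461, 191], [454, 190], [483, 165], [483, 159], [476, 151], [465, 151], [492, 129], [489, 125], [494, 120], [460, 120], [463, 130], [468, 130], [431, 160], [430, 156], [447, 143], [446, 138], [451, 140], [449, 138], [456, 137], [452, 120], [441, 120], [430, 129]]
[425 126] [425 182] len 0.1533 dir 177.39856004756712 [ 0.76679246 -0.35071305] [ 0.61369911 -0.34375727]
[425 194] [499 193] len 0.1968 dir 90.05969068216767 [ 0.58140983 -0.34229021] [ 0.5816148  -0.53904114]
[488 169] [461 191] len 0.0954 dir 127.8265791297922 [ 0.64674123 -0.51369922] [ 0.58825767 -0.43837484]
[454 190] [483 165] len 0.1049 dir 129.39986459459593 [ 0.59117952 -0.41990537] [ 0.65777498 -0.50098041]
[465 151] [492 129] len 0.0967 dir 128.05190149486145 [ 0.69657692 -0.45493096] [ 0.7561551  -0.53104532]
[494 120] [460 120] len 0.0919 dir 89.25757785935211 [ 0.78101817 -0.5379653 ] [ 0.78220881 -0.44608398]
[468 130] [431 160] len 0.1316 dir 128.03340980419998 [ 0.75422656 -0.4661739 ] [ 0.67316063 -0.36253887]
[430 156] [447 143] len 0.0589 dir 126.479013704561 [ 0.68410876 -0.36036888] [ 0.71913313 -0.40773787]
[456 137] [452 120] len 0.0479 dir 10.030031552253844 [ 0.73532837 -0.43280171] [ 0.78248901 -0.42446052]
[array([ 0.39433599, -0.14691513,  0.2457    ]), array([ 0.42444643, -0.12171257,  0.2457    ])]
```

```bash
python3 - <<'E'
from h import *
t=load("t2.npy");s=load("s2.npy")
th=np.radians(128.3);u=np.array([np.cos(th),np.sin(th),0]);n=np.array([u[1],-u[0],0])
C=lambda x,y:(35+(x+.5)/4-.5,250+(y-300+.5)/4-.5)
D=lambda x,y:(30+(x+.5)/2-.5,200+(y+.5)/2-.5)
def hit(im,p,o):
    e,d=ray(im,p);q=e+d*(o-n@e)/(n@d);return round(u@q,4),round(q[2],4)
# body top edges (scene), corners at n offsets +-.026 : near = +n
for nm,p,o in(("back far",(90,437),-.026),("back near",(175,470),.026),("front near",(267,377),.026),("front far",(193,343),-.026),("post top",(38,440),0)):
    print(nm,hit(s,C(*p),.2535+o))
print("barrel top rim front, extreme right",hit(s,C(258,327),.2535),hit(s,C(312,370),.2535+.021))
b=cv2.resize(s["pixels"][255:310,75:130],(550,550),interpolation=cv2.INTER_CUBIC)
cv2.imwrite("pics/bar.png",b)
L=.2535*n-.668*u; M=L+u*.155; print(L,M); go([M[0],M[1],.217],128.6)
M=L+u*.175; go([M[0],M[1],.217],128.4)
E
```

```text
back far (np.float64(-0.7566), np.float64(0.2573))
back near (np.float64(-0.7583), np.float64(0.2616))
front near (np.float64(-0.699), np.float64(0.2626))
front far (np.float64(-0.6921), np.float64(0.2567))
post top (np.float64(-0.7919), np.float64(0.3045))
barrel top rim front, extreme right (np.float64(-0.6751), np.float64(0.2624)) (np.float64(-0.6704), np.float64(0.2373))
[ 0.6129532  -0.36711663  0.        ] [ 0.51688745 -0.24547629  0.        ]
shift [-0.0989  0.0103 -0.003 ] turn [-0.0002 -0.0024  0.0258] pos [ 0.44531862 -0.17643446  0.21426873] [-1.79990211e+02 -1.35443424e-01  1.30079349e+02] t 5.3
shift [-0.0789  0.0109 -0.0029] turn [-0.0002 -0.0024  0.0293] pos [ 0.44531862 -0.17643446  0.21426873] [-1.79990211e+02 -1.35443424e-01  1.30079349e+02] t 5.3
```

View pics/bar.png

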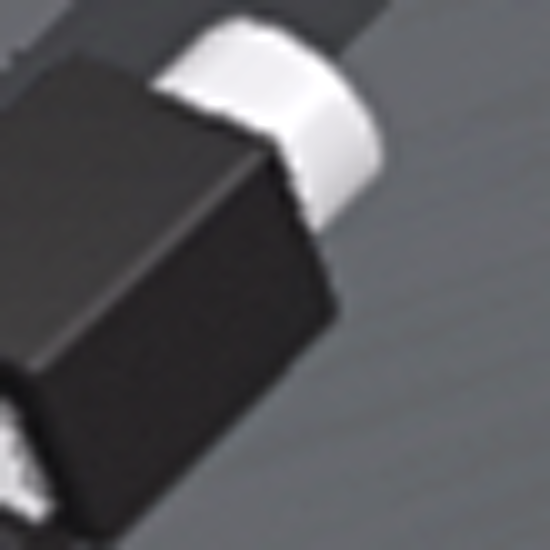

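The crop shows the silver barrel rim ending at about scene px (113,271), with the body top edge running from it, consistent with lens height of about 0.232 and the glass about 120 mm in front of the post. I approach slowly.

Call:
send_rows(steps=[[0,[-0.005,0.005,-0.003],[0,0,0.01]],[0,[-0.018,0.009,-0.006],[0,0,0.026]],[0,[-0.034,0.009,-0.006],[0,0,0.026]],[0,[-0.05,0.009,-0.006],[0,0,0.026]],[0,[-0.066,0.009,-0.006],[0,0,0.026]],[0,[-0.082,0.009,-0.006],[0,0,0.026]],[0,[-0.093,0.009,-0.006],[0,0,0.026]],[0,[-0.098,0.009,-0.006],[0,0,0.026]],[0,[-0.098,0.009,-0.006],[0,0,0.026]],[0,[-0.098,0.009,-0.006],[0,0,0.026]]])

```text
clock: 6.3
ee_pos: [0.5154, -0.2463, 0.2214]
orientation: [-180.0, -0.0, 128.5]
contact_force: [-0.1, 0.1, -3.3]
gripper_width: 0.456
finger_force: 61.9
```

```bash
python3 - <<'E'
from h import *
s=get_image("scene");np.save("s3.npy",s);t=get_image("top");np.save("t3.npy",t)
a=cv2.resize(s["pixels"][190:315,50:230],(800,555),interpolation=cv2.INTER_CUBIC)
cv2.imwrite("pics/v3.png",a)
b=cv2.resize(t["pixels"][120:220,390:520],(780,600),interpolation=cv2.INTER_CUBIC)
cv2.imwrite("pics/v4.png",b)
go([.516,-.246,.2205],128.6)
E
```

```text
shift [-0.0002  0.0008  0.001 ] turn [ 0.     -0.0002 -0.0013] pos [ 0.51531795 -0.24634848  0.22145665] [ 1.79997268e+02 -1.24862458e-02  1.28524893e+02] t 6.4
```

View pics/v3.png

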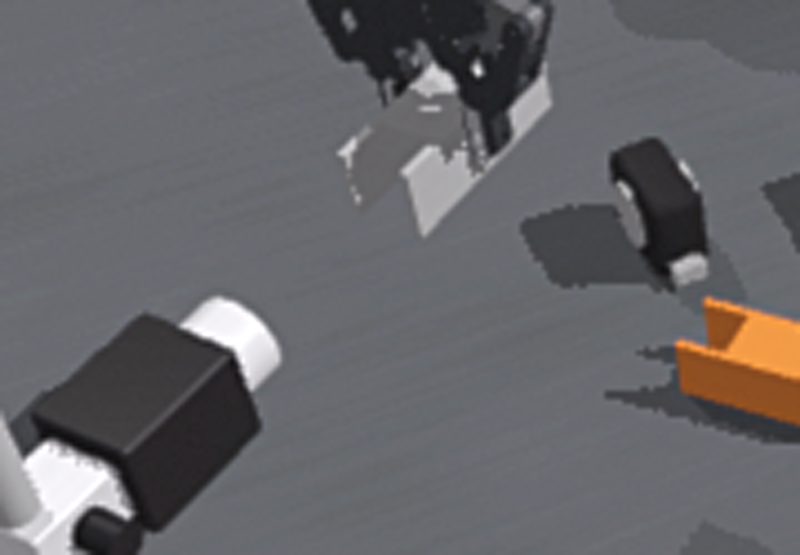

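View pics/v4.png

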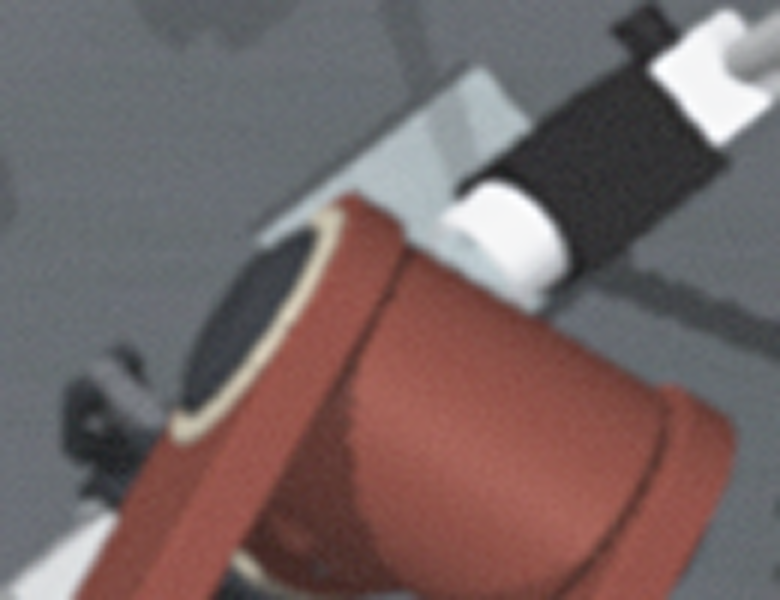

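The scene crop shows the fork pointing at the barrel: near ear tip from crop (403,173) to (425,237), far ear tip (338,155) to (360,205), with a gap to the lens. The top crop shows the forearm above, clear of the camera in plan height. I compare heights and offsets within the same view.

```bash
python3 - <<'E'
from h import *
s=load("s3.npy");th=np.radians(128.3);u=np.array([np.cos(th),np.sin(th),0]);n=np.array([u[1],-u[0],0])
E=lambda x,y:(50+(x+.5)/4.444-.5,190+(y+.5)/4.44-.5)
def hit(p,o):
    e,d=ray(s,E(*p));q=e+d*(o-n@e)/(n@d);return np.round([u@q,q[2]],4)
c=.2525
print("near ear",hit((403,173),c+.02),hit((425,237),c+.02),"far",hit((338,155),c-.02),hit((360,205),c-.02))
print("body near face front",hit((230,350),c+.026),hit((262,427),c+.026),"back",hit((120,457),c+.026),hit((155,530),c+.026))
p=sense()["ee_pos"];print("tcp n,u",n@p,u@p,p[2])
pr=lambda q:(lambda v:(s["cx"]-s["fx"]*v[0]/v[2],s["cy"]+s["fy"]*v[1]/v[2]))(R.from_euler("xyz",s["rotation"],degrees=True).inv().apply(q-s["eye"]))
for a in(.02,-.02):
  for b in(.02,-.02):
    x,y=pr(n*(n@p+a)+u*(u@p-.055)+np.array([0,0,p[2]+.0114+b]));print(a,b,(x-49.5)*4.444,(y-189.5)*4.44)
E
```

```text
near ear [-0.5747  0.2585] [-0.5709  0.2143] far [-0.5726  0.2537] [-0.5676  0.2175]
body near face front [-0.698   0.2623] [-0.6957  0.2117] back [-0.7609  0.263 ] [-0.7595  0.2158]
tcp n,u 0.2517277331697659 -0.5127117260677891 0.22145665448428734
0.02 0.02 413.5307659453325 173.02764060174633
0.02 -0.02 428.681829985286 235.10726424243776
-0.02 0.02 344.14339399907993 150.2922956087443
-0.02 -0.02 360.9869769315126 212.16642085935408
```

The same-view check gives a tube axis height of 0.236 against 0.237 for the camera, a tip-to-glass distance of about 97 mm, and lateral agreement within a few mm. Handing in.

Call:
send_rows(steps=[[0,[0,0,-0.001],[0,0,0]],[0,[0,0,-0.001],[0,0,0]],[0,[0,0,-0.001],[0,0,0]],[0,[0,0,-0.001],[0,0,0]],[0,[0,0,-0.001],[0,0,0]]])

```text
clock: 6.9
ee_pos: [0.5155, -0.2468, 0.2224]
orientation: [-180.0, -0.0, 128.5]
contact_force: [-0.2, -0.3, -4.4]
gripper_width: 0.459
finger_force: 61.9
```

```bash
python3 -c "
from h import *
print(sense()['dq'],sense()['finger_force']);print(sign_off())"
```

```text
[ 0.04007556  0.1284022   0.00614982  0.00286676 -0.08747549 -0.05590252] 61.910380125045776
the job is handed in; nothing more can be done
None
```

I handed the job in at about 7 s of the 38 s limit, with the fork-ended tube held still before the lens: by my measurements the tips are about 97 mm from the glass, and the height and sideways offsets are within a few mm; the hand-in gave no verdict.

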